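# Slide the tea tin home along the pantry rail with the push stick

### The job

Take the wooden push stick by its raised grip and use it to slide the tin that stands at the rail along the rail until it is up against the end stop, keeping the tin close along the rail all the way. Touch the tin only with the stick, and at the end put the stick down flat on the counter and let go of it.

Things in the scene. Friction and masses are not known exactly. Their poses are not given: they have to be found in the camera images.
- stick_grip (a point): Wooden push stick lying flat (the spatula near by is not it). Point: centre of its raised grip block, 43 mm above the underside; block 54 long (x), 22 wide (y), 20 to 66 mm above the underside. x runs along the stick to its cross head, whose flat face is 102 mm ahead, 50 wide, 0 to 32 mm high. Bar 20 wide, 20 high, tail end 100 mm behind. z up. 0.12 kg.
- tin_mid (a point): Closed steel tin with wooden lid, standing at the rail (the taller square tin is not it): 120 long (x), 80 wide (y), 70 mm high. Point: its centre, 35 mm above the underside. x points along the rail to the end stop, z up. Starts with a long side within 2 mm of the rail, 120 to 210 mm short of the stop. Slides freely, 0.3 to 0.55 kg.
- rail_corner (a point): Fixed L-shaped wooden rail, 36 mm high. Point: inner corner at counter height where rail face meets end stop face. x points along the rail to the stop, y from the rail across the tin's lane, z up. Rail face runs 400 mm back (-x), rail 14 mm thick (-y side); stop face reaches 85 mm along +y. Tin home: its centre 60 mm back (-x), 40 mm out (+y).
Not all that is in view belongs to the job. What is shaped like the part that bears stick_grip but red is not meant. Leave any blue look-alike of the part that bears tin_mid alone.

How it is judged:
By the outcome, as a careful person would: the job done as asked, in the order asked, and still so for the second after the job is handed in, with the robot touching nothing.
It also fails if it takes over 48 s, if anything falls off the work surface, if the arm or the gripper's body presses on something with over 40 N, if the wrist force passes 120 N, or if a joint passes its speed limit or range.

### The arm

A 7-joint arm with a two-finger parallel gripper is mounted at the origin on the work surface. World frame = base frame: x ahead of the robot, y to its left, z up, the work surface at z = 0. Lengths are in m, angles in rad, forces in N, time in s.
With the tool pointing down it reaches from about 0.4 to 0.85 m from the base axis. Payload 4.5 kg.
Tool frame: the origin (TCP) lies between the finger pads; the fingertips stand 11 mm ahead of it and the grasp point (between the pads) lies 8 mm behind it (r.nose_length is the distance from the TCP to the fingertips, in m); y points along the fingers, z is the direction in which the jaws open and shut, and the axes are right-handed (so a half turn about y gives the same grasp; the last joint's range is limited). The gripper opens to 88 mm and grips with 3 to 60 N. Pads are 18 mm wide; open, the fingers measure 123 mm over their backs; the gripper's body (75 mm by 187 mm) begins 45 mm behind the grasp point.
Start: joints at [-1.092, 0.689, -0.195, 1.565, 0.157, 0.902, -0.215], TCP at [0.269, 0.564, 0.25] pointing down, gripper open.
Joint ranges: [-3.01, 3.01], [-0.46, 2.08], [-1.47, 1.51], [0.13, 2.56], [-1, 4.14], [0.04, 2.09], [-2.66, 2.66]. Speed limits (rad/s): [2.57, 2.57, 3.14, 3.14, 3.14, 3.14, 3.14].

### API

Orientations are given as a unit quaternion [x, y, z, w].
In Python, from rig import r, inverse_kinematics, eyes, order, readout gives the robot as it stands. The module is installed in compiled form; this text tells all that it offers. Calls block until the motion is done:
- r.movep(position, orientation): joint-space move of the TCP to a pose.
- r.move_linear(position, rotation=None, feed=0.15, stop_force=None): straight line of the TCP; rotation=None keeps the orientation; feed is the mean speed in m/s. With stop_force (N) it stops when the force on the tool has changed by that much, and returns True; else False.
- r.move_j(angles): joint-space move.
- r.open_gripper() and r.clamp(): open the fingers fully, or close them until they stop; the grip force is fixed at half the most.
- r.hold(seconds).
- inverse_kinematics(position, orientation): joint angles nearest the present ones, or None.
- eyes.snapshot(name): name is "scene" or "top"; returns (picture, depth): 400x640x3 uint8, red, green, blue; 400x640 float32, m along the optical axis (not along the pixel's ray), 0 where there is no reading.
- eyes.camera_params(name): a dict with "fx", "fy", "cx", "cy" (pixels), "T" (4x4, takes a point from camera to world coordinates). Camera axes: x right, y up, looking along -z (the intrinsics and any distortion apply to the point x, -y, -z); pixel columns grow to the right and rows downward; lengths in m; the calibration is good to about 2 mm. A picture is of the moment at which its call begins. camera_params takes no time and is no camera call.
A pose or a line that the arm cannot do raises r.PlanningError and nothing moves.
- order.hand_in(): hands the job in, once; it reports no verdict.
Trained networks look in the newest picture that a camera, given by its name, has taken for a name from the list of things; names that differ only in an ending like _2 or _b are one class to them, and where a whole thing is asked for, a point or a joint stands for the part that bears it (a point fixed in the world has none). Each returns a list of dicts, best first, with "score" (0 to 1); they miss things now and then, are a little off and sometimes report something else, mostly with a low value. They report only what shows in the picture. A call takes as long as a camera call. They do not tell look-alikes from the thing itself.
- eyes.spot_in(camera, label): "extent" ([left, top, width, height] in pixels, round what is visible of it).
- eyes.regions_of(camera, label): "pixels" (400x640 bool, what is visible of it) and "extent" ([left, top, width, height] in pixels, round what is visible of it).
- eyes.spot_point(camera, label): "centre" ([column, row] in pixels: a listed point, or the origin of a listed thing).
Readings, each from a call of its own:
- readout.get_t(): time.
- readout.get_joints(): joint angles.
- readout.get_joint_velocities(): joint speeds.
- readout.get_joint_efforts(): joint torques, N m.
- readout.get_tool_pos(): TCP position.
- readout.get_orientation(): TCP orientation.
- readout.get_ft_force(): force on the tool from outside, world axes, zero at the start.
- readout.get_wrist_torque(): the same for the moment, N m.
- readout.get_opening(): finger opening in m.
Only numpy, scipy, OpenCV 4.12 (cv2) and the standard library are available. Lean on these libraries where they do the work, as an engineer would, in place of code of your own. Each camera call takes 0.05 s, during which the arm holds its last target. There are 200 camera calls.

## Working session

There is one attempt and no reset: what is moved stays moved. The work goes in short steps, each a Python script; the robot and the scene stay as the last script left them, time stands still between calls to the robot, and variables do not carry over. Pictures are saved under pics/ and viewed, about 8 in all and at most 12, crops included, and the job is handed in when it is done.

```bash
mkdir -p pics; cat > h.py <<'E'
import numpy as np, cv2
from rig import r, inverse_kinematics, eyes, order, readout
def cloud(cam,depth):
    p=eyes.camera_params(cam); v,u=np.mgrid[0:400,0:640]
    c=np.stack([(u-p["cx"])/p["fx"]*depth,-(v-p["cy"])/p["fy"]*depth,-depth,np.ones_like(depth)],-1)
    return (c@np.array(p["T"]).T)[...,:3]
def save(n,img): cv2.imwrite("pics/"+n,cv2.cvtColor(img,cv2.COLOR_RGB2BGR))
E
python3 - <<'E'
from h import *
for c in("top","scene"):
    im,d=eyes.snapshot(c); save(c+"0.png",im); np.savez("/tmp/"+c,im=im,d=d); W=cloud(c,d)
    p=eyes.camera_params(c); print(c,{k:p[k] for k in p if k!="T"},np.round(p["T"],3).tolist())
    for n in("stick_grip","tin_mid","rail_corner"):
        for q in eyes.spot_point(c,n):
            u,v=np.round(q["centre"]).astype(int); print(n,round(q["score"],2),u,v,np.round(W[min(max(v,0),399),min(max(u,0),639)],3))
        if n!="rail_corner":
            for q in eyes.regions_of(c,n): print("  reg",n,round(q["score"],2),q["extent"],np.round(np.median(im[q["pixels"]],0)), np.round(np.median(W[q["pixels"]],0),3))
print(readout.get_t(),readout.get_orientation())
E
```

```text
top {'fx': 408.48536917639683, 'fy': 408.48536917639683, 'cx': 319.79870161078543, 'cy': 198.6770323279998} [[0.015, 0.99, -0.142, 0.295], [-1.0, 0.012, -0.018, -0.035], [-0.016, 0.142, 0.99, 1.105], [0.0, 0.0, 0.0, 1.0]]
stick_grip 0.75 436 292 [ 0.214 -0.307  0.068]
stick_grip 0.66 244 207 [0.419 0.178 0.067]
  reg stick_grip 0.85 [396.8, 269.8, 81.7, 48.9] [144.  59.  53.] [ 0.211 -0.318  0.023]
  reg stick_grip 0.67 [206.6, 191.5, 74.7, 30.0] [112.  84.  58.] [0.424 0.187 0.022]
tin_mid 0.68 308 148 [0.576 0.016 0.071]
tin_mid 0.64 422 106 [ 0.693 -0.282  0.071]
  reg tin_mid 0.94 [288.0, 130.7, 42.5, 38.0] [111.  83.  56.] [0.573 0.014 0.07 ]
  reg tin_mid 0.76 [402.9, 76.3, 44.3, 58.4] [ 57.  74. 124.] [ 0.689 -0.283  0.07 ]
rail_corner 0.66 230 135 [0.628 0.238 0.008]
scene {'fx': 406.9580442414187, 'fy': 406.9580442414187, 'cx': 318.0060464012873, 'cy': 198.60399523229964} [[0.8, -0.339, 0.496, 0.981], [0.6, 0.423, -0.679, -0.734], [0.021, 0.84, 0.542, 0.616], [0.0, 0.0, 0.0, 1.0]]
stick_grip 0.63 160 216 [ 0.222 -0.324  0.054]
stick_grip 0.6 349 167 [0.431 0.17  0.048]
  reg stick_grip 0.87 [323.5, 154.6, 53.1, 36.3] [74. 48. 23.] [0.43  0.181 0.022]
  reg stick_grip 0.8 [114.3, 206.0, 90.5, 41.8] [81.  4.  2.] [ 0.217 -0.327  0.021]
tin_mid 0.91 335 304 [ 0.712 -0.307  0.07 ]
tin_mid 0.67 365 212 [ 0.605 -0.03   0.072]
  reg tin_mid 0.86 [339.5, 187.0, 51.7, 52.0] [91. 63. 42.] [ 0.589 -0.019  0.067]
  reg tin_mid 0.72 [299.2, 266.9, 75.4, 86.2] [  9.  48. 112.] [ 0.72  -0.307  0.07 ]
  reg tin_mid 0.66 [322.5, 158.0, 57.5, 32.1] [65. 40. 19.] [0.43  0.175 0.022]
rail_corner 0.58 417 195 [0.64  0.195 0.022]
0.6 [-0.68966955  0.15594766 -0.15593989  0.68972385]
```

View pics/top0.png

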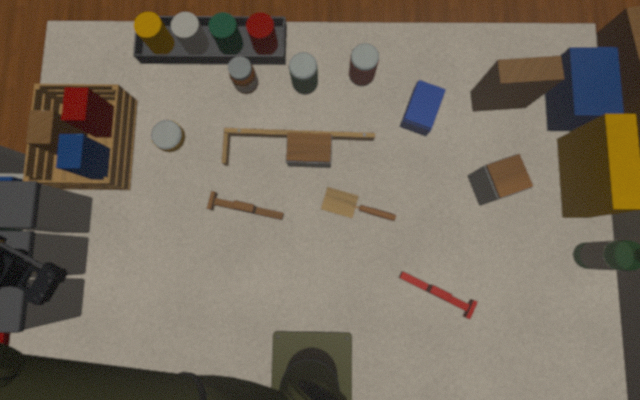

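View pics/scene0.png

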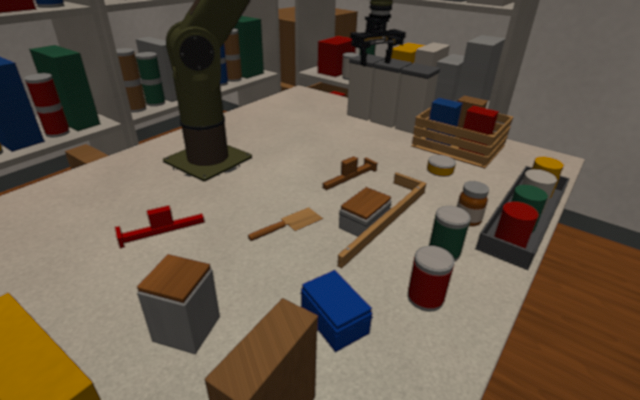

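The top view shows these candidates:
- **Stick:** brown stick at (247,207), with its head at the left end (212,200). The look-alikes are the red stick (438,294) and the spatula (355,205).
- **Tin:** low wood-lidded tin at the rail (309,148). The look-alikes are the blue tin (423,107) and the tall square tin (500,178).
- **Rail corner:** near (229,135), with the stop at the +y end.

I choose the brown stick and the tin at the rail.

```bash
cat >> h.py <<'E'
def rect(P):
    (c,s,a)=cv2.minAreaRect((P[:,:2]*1000).astype(np.float32)); 
    b=cv2.boxPoints((c,s,a)); e=[b[1]-b[0],b[2]-b[1]]; e=max(e,key=np.linalg.norm)
    return np.round(c,1),np.round(sorted(s),1),round(np.degrees(np.arctan2(e[1],e[0]))%180,2),len(P)
def sel(W,x0,x1,y0,y1,z0,z1):
    X,Y,Z=W[...,0],W[...,1],W[...,2]
    return W[(X>x0)&(X<x1)&(Y>y0)&(Y<y1)&(Z>z0)&(Z<z1)]
E
python3 - <<'E'
from h import *
for c in("top","scene"):
    f=np.load(f"/tmp/{c}.npz");W=cloud(c,f["d"])
    print(c,"counter z",np.round(np.median(sel(W,.45,.55,-.05,.05,-.02,.02)[:,2]),4))
    print(" tin",rect(sel(W,.52,.66,-.1,.1,.064,.08)))
    R=sel(W,.5,.72,-.25,.32,.030,.045); print(" railall",rect(R), np.round(R.min(0),3),np.round(R.max(0),3))
    if c=="top":
        for y in np.arange(-.17,.27,.04):
            q=R[abs(R[:,1]-y)<.01]
            if len(q):print("   y%.2f x %.4f..%.4f n%d"%(y,q[:,0].min(),q[:,0].max(),len(q)))
    print(" stickall",rect(sel(W,.35,.5,.05,.32,.012,.08)))
    print(" grip",rect(sel(W,.35,.5,.05,.32,.055,.08)),"head",rect(sel(W,.35,.5,.05,.32,.027,.04)))
    print(" bar",rect(sel(W,.35,.5,.05,.32,.015,.025)))
f=np.load("/tmp/top.npz");save("crop1.png",cv2.resize(f["im"][115:235,195:395],None,fx=4,fy=4,interpolation=cv2.INTER_CUBIC))
E
```

```text
top counter z 0.0009
 tin (array([580.2,  16.4]), array([ 76.9, 116. ]), np.float32(88.73), 1269)
 railall (array([603.5,  -1.8]), array([138.4, 519.1]), np.float32(97.97), 894) [ 0.539 -0.249  0.03 ] [0.708 0.253 0.045]
   y-0.13 x 0.6179..0.6315 n41
   y-0.09 x 0.6185..0.6314 n37
   y-0.05 x 0.5404..0.6342 n43
   y-0.01 x 0.5392..0.6334 n25
   y0.03 x 0.5404..0.6360 n28
   y0.07 x 0.5413..0.6354 n26
   y0.11 x 0.6239..0.6388 n45
   y0.15 x 0.6248..0.6377 n36
   y0.19 x 0.6252..0.6404 n41
   y0.23 x 0.5697..0.6397 n54
 stickall (array([430.7, 184.3]), array([ 49.5, 203. ]), np.float32(82.92), 686)
 grip (array([423.2, 183.3]), array([21.8, 54.8]), np.float32(78.01), 183) head (array([430.1, 219.2]), array([ 49.4, 129. ]), np.float32(77.89), 101)
 bar (array([422. , 179.2]), array([ 45.2, 191. ]), np.float32(78.66), 362)
scene counter z 0.0015
 tin (array([581.8,  16.1]), array([ 76.9, 119.6]), np.float32(88.58), 889)
 railall (array([590.5,  44.9]), array([ 98.4, 415.4]), np.float32(89.15), 1026) [ 0.54  -0.163  0.03 ] [0.643 0.253 0.045]
 stickall (array([417.4, 185. ]), array([ 50.5, 201.6]), np.float32(74.12), 646)
 grip (array([424.4, 182.7]), array([23.8, 55.3]), np.float32(79.22), 118) head (array([424.6, 221.3]), array([ 50., 128.]), np.float32(71.03), 117)
 bar (array([431.4, 180.7]), array([ 50. , 197.4]), np.float32(82.52), 265)
```

View pics/crop1.png

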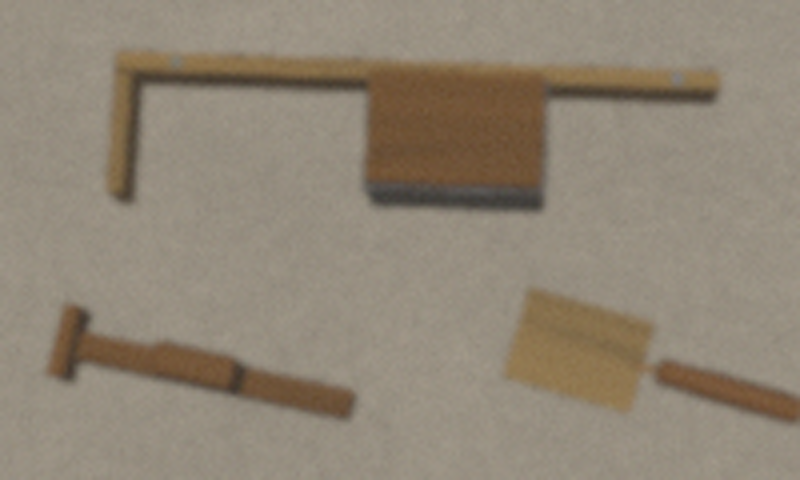

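The crop confirms the choice: the brown stick has a raised block and a cross head at (68,340) in the crop. The tin sits flush at the rail and the stop is at the left. The stick yaw is about 78° and the rail about 88.7°, and the sizes match the description. Next I grasp the stick.

```bash
cat >> h.py <<'E'
from scipy.spatial.transform import Rotation as Ro
def quat(yaw,s=1):   # stick yaw deg; tool y down, tool z = s * stick left
    a=np.radians(yaw); z=s*np.array([-np.sin(a),np.cos(a),0]); y=np.array([0,0,-1.]); 
    return Ro.from_matrix(np.stack([np.cross(y,z),y,z],1)).as_quat()
E
python3 - <<'E'
from h import *
print(np.round(Ro.from_quat(readout.get_orientation()).as_matrix(),2).tolist())
for s in(1,-1):
    for p,y in(([.424,.183,.035],78),([.424,.183,.2],78),([.58,-.2,.15],88.7),([.58,-.2,.035],88.7),([.585,.03,.035],88.7),([.47,-.03,.035],88.7)):
        q=inverse_kinematics(p,quat(y,s)); print(s,p,None if q is None else np.round(q,2))
E
```

```text
[[0.9, 0.0, 0.43], [-0.43, 0.0, 0.9], [-0.0, -1.0, 0.0]]
1 [0.424, 0.183, 0.035] [-0.4   0.91 -0.17  2.18  1.15  0.14  1.28]
1 [0.424, 0.183, 0.2] [-0.06  0.64 -0.71  2.08  0.69  0.66  1.7 ]
1 [0.58, -0.2, 0.15] [ 0.7   0.93 -0.84  1.67  0.83  0.94  2.65]
1 [0.58, -0.2, 0.035] [ 0.71  1.13 -0.88  1.71  1.12  0.89  2.45]
1 [0.585, 0.03, 0.035] [ 0.25  1.05 -0.69  1.8   1.02  0.7   2.08]
1 [0.47, -0.03, 0.035] [ 0.28  0.95 -0.52  2.15  1.32  0.43  1.78]
-1 [0.424, 0.183, 0.035] [-0.51  0.91  0.    2.19 -0.03  0.05 -0.69]
-1 [0.424, 0.183, 0.2] [-0.54  0.57  0.06  2.1  -0.07  0.47 -0.64]
-1 [0.58, -0.2, 0.15] [ 0.31  0.8  -0.09  1.69  0.11  0.66  0.14]
-1 [0.58, -0.2, 0.035] [ 0.35  0.98 -0.17  1.73  0.32  0.47 -0.06]
-1 [0.585, 0.03, 0.035] [-0.11  0.96 -0.03  1.82  0.07  0.37 -0.22]
-1 [0.47, -0.03, 0.035] [-0.02  0.91 -0.02  2.16  0.22  0.08 -0.28]
```

```bash
python3 - <<'E'
from h import *
Q=quat(78,-1)
r.movep([.424,.183,.15],Q); r.move_linear([.424,.183,.036],feed=.12)
print(readout.get_tool_pos(),readout.get_ft_force(),readout.get_joints())
r.clamp(); print("open",readout.get_opening(),readout.get_tool_pos())
r.move_linear([.424,.183,.13],feed=.15); r.hold(.2)
print("open",readout.get_opening(),readout.get_ft_force(),readout.get_t())
im,d=eyes.snapshot("scene");save("g.png",cv2.resize(im[70:230,260:460],None,fx=3,fy=3))
E
```

```text
[0.42428868 0.1831824  0.03648202] [ 0.16587944 -0.16634733  0.03474768] [-0.51002059  0.90293114  0.00428128  2.18881698 -0.0677259   0.04906875
 -0.64906341]
open 0.021655062640414027 [0.42381798 0.18298432 0.03595194]
open 0.021697578339191465 [-0.94031516 -0.92603116 -0.65785058] 5.2417
```

View pics/g.png

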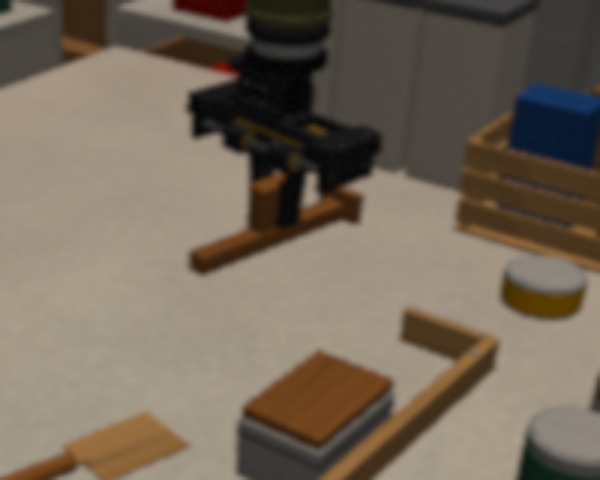

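The stick is held (opening 21.7 mm) and hangs level, with the head pointing to the stop. Next I move it behind the tin and look.

```bash
python3 - <<'E'
from h import *
Q=quat(88.7,-1)
r.move_linear([.43,.17,.18],feed=.25)
r.movep([.575,-.181,.15],Q); r.move_linear([.575,-.181,.0385],feed=.15); r.hold(.1)
print(readout.get_tool_pos(),readout.get_opening(),readout.get_ft_force(),readout.get_t())
for c in("top","scene"):
    im,d=eyes.snapshot(c); W=cloud(c,d)
    print(c,"head",rect(sel(W,.54,.612,-.10,-.055,.024,.045)),"tin",rect(sel(W,.52,.66,-.06,.1,.064,.08)))
    B=sel(W,.54,.612,-.13,-.085,.010,.027);print(" bar",rect(B))
    save(c+"2.png",cv2.resize(im[100:240,260:460],None,fx=3,fy=3) if c=="top" else cv2.resize(im[120:300,240:460],None,fx=3,fy=3))
E
python3 -c "
import cv2,numpy as np
a=cv2.imread('pics/top2.png');b=cv2.imread('pics/scene2.png')
a=cv2.resize(a,(400,280));b=cv2.resize(b,(400,327));cv2.imwrite('pics/both2.png',cv2.resize(np.vstack([a,b]),None,fx=.98,fy=.98))"
```

```text
[ 0.57591574 -0.1812143   0.03967179] 0.021916045135769568 [ 1.10023932  0.29608987 -0.76020557] 8.0583
top head (array([578.4, -88.9]), array([19.1, 50.6]), np.float32(178.5), 95) tin (array([580.5,  16.2]), array([ 77.2, 115.4]), np.float32(88.94), 1264)
 bar (array([ 570.7, -108. ]), array([33.6, 41.7]), np.float32(91.83), 111)
scene head (array([0., 0.]), array([0., 0.]), np.float32(0.0), 0) tin (array([581.9,  16.6]), array([ 76.6, 119.6]), np.float32(89.31), 890)
 bar (array([ 581.5, -117.6]), array([14.3, 26.2]), np.float32(102.34), 32)
```

View pics/both2.png

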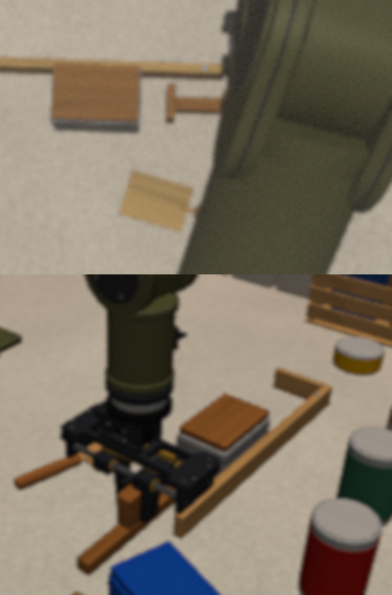

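The stick is centred behind the tin and parallel to the rail (head at x 578 mm, yaw 88.5°, 36 mm gap). I push it part of the way and check.

```bash
cat >> h.py <<'E'
X0,Y0=.575,-.181
def to(y,bias=0,feed=.06,z=.0378,**k): 
    q=r.move_linear([X0+.0227*(y-Y0)+bias,y,z],feed=feed,**k); return q
def look(n=None):
    for c in("top","scene"):
        im,d=eyes.snapshot(c);W=cloud(c,d);S=sel(W,.5,.66,-.05,.25,.064,.08)
        print(c,"tin",rect(S[S[:,2]<.075]))
        if n and c=="scene": save(n,cv2.resize(im[100:280,260:480],None,fx=3,fy=3))
E
python3 - <<'E'
from h import *
to(-.15,feed=.08); print(to(-.08,bias=.0008,feed=.05,stop_force=12)); r.hold(.1)
print(readout.get_tool_pos(),readout.get_ft_force(),readout.get_t(),readout.get_opening()); look("push1.png")
E
```

```text
False
[ 0.57802324 -0.07982806  0.03775608] [-0.42675149 -0.17505306 -1.1305777 ] 10.35 0.021981764709392403
top tin (array([581.5,  81.7]), array([ 78.1, 115.9]), np.float32(88.74), 1260)
scene tin (array([583.2,  87.9]), array([ 76.8, 110.4]), np.float32(89.46), 636)
```

View pics/push1.png

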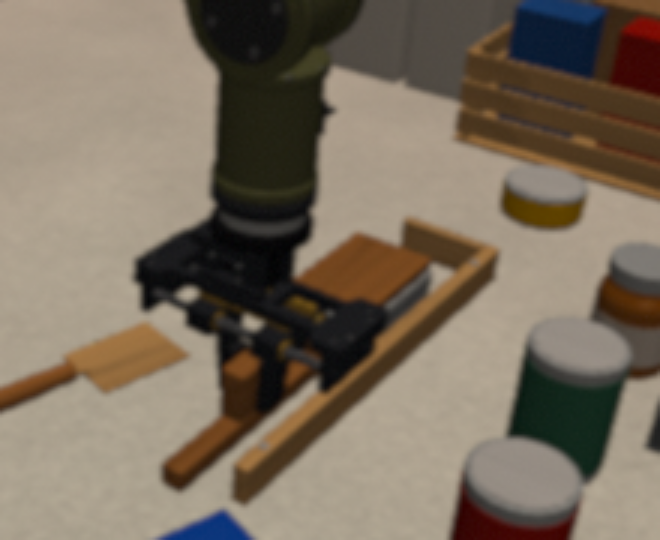

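The tin tracks the rail: 65 mm moved, angle 88.7°, gripper clear of the rail. I continue to the stop with a slight bias toward the rail.

```bash
python3 - <<'E'
from h import *
print(to(.0,bias=.0022,feed=.05,stop_force=12)); print(readout.get_tool_pos(),readout.get_ft_force())
print(to(.035,bias=.0026,feed=.025,stop_force=6)); print(readout.get_tool_pos(),readout.get_ft_force(),readout.get_t(),readout.get_opening()); look()
E
```

```text
False
[ 5.81016708e-01 -1.89658058e-04  3.77314531e-02] [-1.18475991 -3.27971193 -0.49821906]
True
[0.58100104 0.0178664  0.03734572] [-0.27519768 -0.32001324 -1.93963315] 13.0167 0.022005950175931464
top tin (array([585.7, 222. ]), array([32.6, 78.2]), np.float32(4.05), 285)
scene tin (array([584.4, 114.5]), array([ 75.8, 249.8]), np.float32(88.35), 625)
```

```bash
python3 - <<'E'
from h import *
print(to(.035,bias=.0026,feed=.02,stop_force=6),readout.get_tool_pos()); r.hold(.1)
to(-.12,feed=.15); look("push2.png")
for c in ("top","scene"):
    W=cloud(c,eyes.snapshot(c)[1]); T=sel(W,.53,.66,.08,.26,.064,.08)
    print(c,rect(T),np.round(np.percentile(T,[1,99],axis=0),4).tolist())
    R=sel(W,.53,.66,-.2,.3,.03,.042); print(" stop/rail max y",R[:,1].max())
print(readout.get_t())
E
```

```text
True [0.5793798  0.01808014 0.03657557]
top tin (array([585.2, 179.9]), array([ 76.7, 116.7]), np.float32(88.91), 1245)
scene tin (array([585.9, 178.7]), array([ 77.9, 119.3]), np.float32(90.04), 661)
top (array([585.1, 180. ]), array([ 77. , 117.2]), np.float32(88.47), 1260) [[0.5472, 0.1223, 0.065], [0.6225, 0.236, 0.0746]]
 stop/rail max y 0.25258647010380053
scene (array([586.1, 179.1]), array([ 77.7, 120.6]), np.float32(88.23), 664) [[0.5487, 0.1204, 0.0643], [0.6245, 0.2366, 0.0737]]
 stop/rail max y 0.2503928331957441
14.95
```

View pics/push2.png

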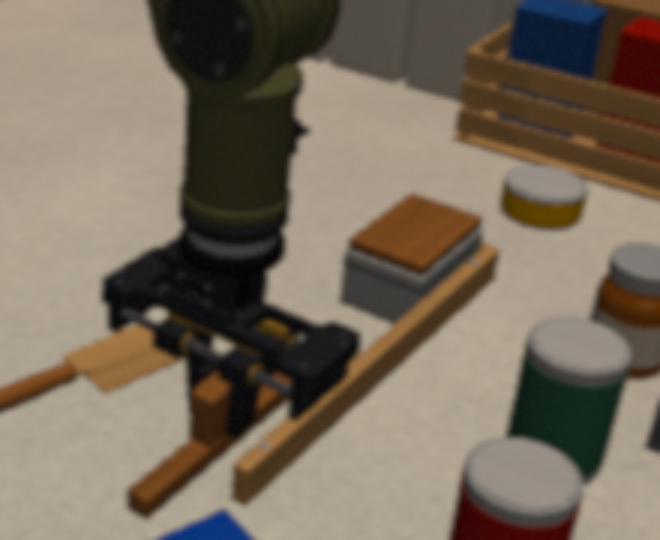

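The tin is home at (585, 180) mm, against an expected (585, 179), and parallel to the rail. I put the stick back down at its original clear spot.

```bash
python3 - <<'E'
from h import *
p=readout.get_tool_pos(); r.move_linear([p[0]-.005,p[1],.18],feed=.2)
r.movep([.424,.183,.16],quat(78,-1)); r.move_linear([.424,.183,.045],feed=.12)
r.hold(.2); print(r.move_linear([.424,.183,.032],feed=.01,stop_force=2.5),readout.get_tool_pos(),readout.get_ft_force())
r.open_gripper(); r.hold(.2); print(readout.get_opening())
r.move_linear([.424,.183,.2],feed=.12); r.movep([.3,.45,.28],quat(78,-1)); r.hold(.3)
for c in ("top","scene"):
    im,d=eyes.snapshot(c);W=cloud(c,d)
    print(c,"tin",rect(sel(W,.53,.66,.08,.26,.064,.08)),"grip",rect(sel(W,.35,.5,.05,.32,.055,.08)),"stick z",np.round(np.percentile(sel(W,.35,.5,.05,.32,.015,.09)[:,2],[5,50,98]),4))
    if c=="top":save("end.png",cv2.resize(im[100:260,180:400],None,fx=3,fy=3))
print(readout.get_t(),readout.get_tool_pos())
E
```

```text
Traceback (most recent call last):
rig.PlanningError: the arm cannot follow that straight line within its joint ranges
```

```bash
python3 - <<'E'
from h import *
x,y=.458,.165
print(readout.get_tool_pos()); r.move_linear([.424,.183,.07],feed=.1); r.move_linear([x,y,.07],feed=.1); r.move_linear([x,y,.044],feed=.1)
r.hold(.2); print(r.move_linear([x,y,.033],feed=.01,stop_force=2.5),readout.get_tool_pos(),readout.get_ft_force())
r.open_gripper(); r.hold(.2); print(readout.get_opening())
r.move_linear([x,y,.2],feed=.12); r.movep([.3,.45,.28],quat(78,-1)); r.hold(.3)
for c in ("top","scene"):
    im,d=eyes.snapshot(c);W=cloud(c,d)
    print(c,"tin",rect(sel(W,.53,.66,.08,.26,.064,.08)),"grip",rect(sel(W,.35,.52,.05,.32,.055,.08)),"stick z",np.round(np.percentile(sel(W,.35,.52,.05,.32,.015,.09)[:,2],[5,50,98]),4))
    if c=="top":save("end.png",cv2.resize(im[100:260,180:400],None,fx=3,fy=3))
print(readout.get_t(),readout.get_tool_pos())
E
```

```text
[0.42433468 0.18314578 0.04556497]
True [0.45793806 0.16498646 0.03595012] [-0.94660406 -0.11317377  4.59911406]
0.08839035488450622
top tin (array([584.9, 179.5]), array([ 77.1, 116.3]), np.float32(88.54), 1259) grip (array([458.2, 164.3]), array([22.2, 53.4]), np.float32(78.28), 183) stick z [0.0171 0.0229 0.0684]
scene tin (array([586. , 180.9]), array([ 77.4, 122.7]), np.float32(89.14), 668) grip (array([459.5, 163.5]), array([24.3, 52.6]), np.float32(80.05), 126) stick z [0.017  0.0284 0.0684]
25.1583 [0.30036783 0.44965737 0.27993136]
```

View pics/end.png

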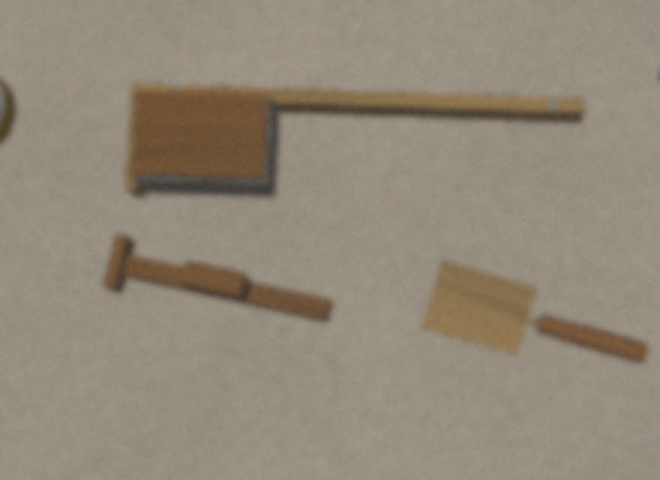

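The tin sits in the corner against the stop at crop (200,135). The stick lies flat and free at (215,280), and the spatula is undisturbed.

```bash
python3 -c "
from h import *
order.hand_in();print(readout.get_t())"
```

```text
the job is handed in; nothing more can be done
the job is handed in; nothing more can be done
```

The tin is against the end stop and along the rail, and the stick lies flat on the counter, released. I handed the job in with the robot clock at about 25 s of the 48 s allowed.

- **Push:** I took the brown stick by its grip and slid the tin about 163 mm along the rail, until the force stop showed it was against the end stop. A check 65 mm into the push showed the tin parallel to the rail.
- **Tin, last check:** The top camera puts its centre at (585, 179.5) mm, within 1 mm of the home position I worked out from the rail. The scene camera is 1–1.5 mm different, which is within calibration. The tin is parallel to the rail.
- **Stick, last check:** The top of the grip reads 68 mm against the 66 mm given, so the stick is flat. The gripper is fully open and the arm is well clear.
- **Failed step:** My first put-down move was refused because of a joint limit, with the stick about 9 mm above the counter. I put it down about 38 mm from its starting place instead.

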